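# Free the tram body from the bench clamp

### The job

The glue on the lime-green tram body has set, so open the bench clamp that holds it: press down the orange release paddle on the sliding jaw and, keeping it down, push the jaw back along its bar until it is fully home against the dark end stop. Then come away so that the paddle springs up again. Only press and push: leave the tram body standing where it is, and do not disturb the wheelsets, pier or hand drill.

Things in the scene. Friction and masses are not known exactly. Their poses are not given: they have to be found in the camera images.
- clamp: Bench clamp fixed to the bench: aluminium bed 326 x 110 x 14 mm. Origin on its underside, mid-width; x runs along the bar from the blue fixed jaw to the dark end stop (the way the sliding jaw opens), z up. Along x in mm: bed -170 to 156, fixed jaw -170 to -150 (100 wide, top 76 above the bench), end stop 134 to 156 (100 wide, top 44 above the bench).
- jaw (a joint): Sliding blue jaw, 104 long x 100 mm wide: 14 mm jaw plate by the tram (top 75 mm above the bench), 60 mm gap with the paddle and low side rails (tops 33 mm up), 30 mm push block (top 81 mm up). In m: 0 closed, 0.125 home at the end stop, grows along the clamp's x. Paddle up: ratchet-locked but for up to 7 mm of play. Paddle down: slides with 2 N friction, stays where left.
- release (a joint): Travel of the orange paddle in m: 0 up, 0.009 fully down. Goes straight down against a spring, 2.5 N at the top to 8 N at the bottom. The ratchet is free when it is more than about 5 mm down and locks again when it rises, so it must be kept down while the jaw is pushed. Let go with the jaw home, it springs fully up.
- release_top (a point): Centre of the orange paddle's top face, 52 mm along the bar x 66 mm across, 44 mm above the bench when up. Travels with the jaw. The paddle is midway in the gap: jaw plate's back 30 mm behind its centre, push block's face 30 mm ahead (along the clamp's x).
- push_face (a point): Point at mid-width on the push block's upright face that looks to the paddle and tram, 60 mm above the bench. The face is 100 mm wide, reaches 17 to 81 mm above the bench, and is pushed along the clamp's x. Travels with the jaw.
- tram: Loose lime-green plastic tram body with black windows and a white roof, 48 wide (its x) x 150 long (its y) x 64 mm high, standing on the clamp's bed between the jaws, crosswise to the bar, with a few mm of play. Origin at the centre of its underside.
- wheelset1: Loose black steel wheelset standing on end beside the clamp, 25 mm across and 46 mm high. Origin at the centre of its underside.
- wheelset2: A second such wheelset.
- wheelset3: A third such wheelset.
- pier: Loose grey resin bridge pier, 66 x 40 x 84 mm high, standing beside the clamp. Origin at the centre of its underside.
- drill: Loose brass-bodied hand drill with dark wooden handle, lying on its side, 257 mm long, 60 mm across its gear wheel, 72 mm high over its crank knob. Origin on the bench under the middle of its body, x axis towards the bit.
There are look-alikes about, which are no part of the job. There is more than one size of the tram; the job needs the smallest.

How it is judged:
On the way, in this order (a step that is already met when the one before it is completed fails the run):
1. the release paddle is pressed down while the jaw is still closed (value of joint release above 0.0045 m and value of joint jaw below 0.03 m), for 0.05 s.
2. the jaw is pushed home against the end stop (value of joint jaw above 0.116 m), for 0.1 s.
At the end, for the whole second after the job is handed in: The sliding jaw is home (within 9 mm of the end stop, joint above 0.116), the paddle has sprung up (less than 3 mm down), the tram body stands upright, at rest and within 20 mm of where it was, and wheelsets, pier and hand drill are within 25 mm of where they were (value of joint jaw above 0.116 m and value of joint release below 0.003 m and angle between tram's own z axis and vertical below 0.15 rad and distance of tram from where it was at the start of the episode below 0.02 m and linear speed of tram below 0.02 m/s and distance of each of wheelset1, wheelset2, wheelset3, pier, drill from where it was at the start of the episode below 0.025 m); the robot touches nothing.
It fails at once if the tram body is lifted, tipped or shifted by more than 25 mm (distance of tram from where it was at the start of the episode above 0.025 m or angle between tram's own z axis and vertical above 0.25 rad).
It fails at once if a wheelset, the pier or the hand drill is knocked over, carried or shifted by more than 30 mm (distance of any of wheelset1, wheelset2, wheelset3, pier, drill from where it was at the start of the episode above 0.03 m or angle between any of wheelset1, wheelset2, wheelset3, pier, drill's own z axis and vertical above 0.4 rad).
It also fails if it takes over 35 s, if anything falls off the work surface, if the arm or the gripper's body presses on something with over 40 N, if the wrist force passes 120 N, or if a joint passes its speed limit or range.

### The arm

A 6-joint arm with a two-finger parallel gripper is mounted at the origin on the work surface. World frame = base frame: x ahead of the robot, y to its left, z up, the work surface at z = 0. Lengths are in m, angles in rad, forces in N, time in s.
With the tool pointing down it reaches from about 0.25 to 0.775 m from the base axis. Payload 4 kg.
Tool frame: the origin (TCP) lies between the finger pads; the fingertips stand 17 mm ahead of it and the grasp point (between the pads) lies 2 mm behind it; z points along the fingers, y is the line along which they close (so a half turn about z gives the same grasp; the last joint's range is limited). The gripper opens to 94 mm and grips with 3 to 60 N. Pads are 16 mm wide; open, the fingers measure 119 mm over their backs; the gripper's body (75 mm by 177 mm) begins 78 mm behind the grasp point.
Start: joints at [-1.351, 0.087, 1.371, -0, 1.684, -0.103], TCP at [0.174, -0.522, 0.223] pointing down, gripper open.
Joint ranges: [-3.1, 3.1], [-0.76, 2.03], [0.27, 2.55], [-1.08, 4.22], [0.17, 2.65], [-2.57, 2.57]. Speed limits (rad/s): [2.79, 2.79, 3.14, 3.14, 3.14, 3.14].

### API

Orientations are given as a 3x3 rotation matrix whose columns are the frame's x, y, z axes.
In Python, from plant import * gives the robot as it stands.
- The arm moves only by the shell command python3 -m pendant 'ROWS' [FORCE]. ROWS is JSON, one flat list of numbers, 7 for each row, row after row: the finger opening in cm, from 0 to 9.4, then the shift along the world's x, y, z in cm, then the turn, a rotation vector about the world's x, y, z in degrees. In form: [jaw, tx, ty, tz, wx, wy, wz, jaw, tx, ty, tz, wx, wy, wz, ...]. A call has 1 to 8 rows; each row shifts and turns the commanded pose from where the row before left it; what a row does not reach is not made up. A row lasts 1/10 s, in which the tool goes at most 50 mm and 8.59 degrees, less where a joint would pass 70% of its speed; a pose out of reach is approached as far as the arm can. A call with a gripper value outside its range is refused whole. The fingers move at their own pace and stop on an object; FORCE is the grip in N (left out, the last holds). Time passes only in rows, so rows that do not move let the fingers close. It gives the time, the measured TCP pose, the force, the opening and the grip force at its end, in the units of the state.
- observe(): the state, without advancing time (a new reading comes with each control period).
- grab_frame(name): name is "side" or "top"; returns the picture (400x640x3 uint8, blue, green, red); there is no depth.
- camera_params(name): a dict with "K" (3x3 intrinsics, pixels), "D" ([k1, k2, p1, p2, k3] as OpenCV has them; the pictures are not rectified), "pose" (4x4, takes a point from camera to world coordinates). Camera axes: x right, y down, z forward; pixel columns grow to the right and rows downward; lengths in m; the calibration is good to about 2 mm. A picture is of the moment at which its call begins. camera_params takes no time and is no camera call.
- sign_off(): hands the job in; it is judged then, once.
The state is a dict: "time_s": time; "qpos": joint angles; "joint_vel": joint speeds; "joint_efforts": joint torques, N m; "tcp_pos": TCP position; "tcp_rot": TCP orientation; "wrist_force": force on the tool from outside, world axes, zero at the start; "torque": the same for the moment, N m; "finger_gap": opening from 0.0 (shut) to 1.0 (fully open); "grip_force": force on a finger pad.
Only numpy, scipy, OpenCV 4.12 (cv2) and the standard library are available. Lean on these libraries where they do the work, as an engineer would, in place of code of your own. Each camera call takes 0.05 s, during which the arm holds its last target. There are 200 camera calls.

## Working session

There is one attempt and no reset: what is moved stays moved. The work goes in short steps, Python scripts to look and compute and a shell command to move; the robot and the scene stay as the last step left them, time stands still between calls to the robot, and variables do not carry over. Pictures are saved under pics/ and viewed, at most 10 in all, crops included, and the job is handed in when it is done.

```bash
mkdir -p pics; python3 - <<'E'
from plant import *
import cv2
for n in("side","top"):
    cv2.imwrite(f"pics/{n}0.png",grab_frame(n)); p=camera_params(n); print(n,p["K"],p["D"],p["pose"])
s=observe();print(s["time_s"],s["tcp_pos"],s["tcp_rot"],s["wrist_force"])
E
```

```text
side [[380.836216     0.         310.04086472]
 [  0.         380.836216   199.95485125]
 [  0.           0.           1.        ]] [-0.01776185  0.          0.          0.          0.        ] [[ 0.92706784 -0.28494171  0.24362563  0.30855456]
 [-0.3745459  -0.67599069  0.63462741 -0.67054846]
 [-0.01614316 -0.67959164 -0.73341298  0.73638554]
 [ 0.          0.          0.          1.        ]]
top [[459.73227945   0.         322.63978307]
 [  0.         459.73227945 199.82935818]
 [  0.           0.           1.        ]] [-0.0992899  0.         0.         0.         0.       ] [[-0.02441562 -0.99189658  0.12467977  0.41212532]
 [-0.99922401  0.0280692   0.02763133 -0.10601143]
 [-0.03090708 -0.12390839 -0.99181221  1.26709276]
 [ 0.          0.          0.          1.        ]]
0.1 [ 0.17436455 -0.5211252   0.22143758] [[ 9.48343288e-01  3.17245682e-01 -4.30541895e-04]
 [ 3.17245903e-01 -9.48341289e-01  1.95873057e-03]
 [ 2.13098160e-04 -1.99413664e-03 -9.99997989e-01]] [-0.77789998  0.69878667 -0.90576424]
```

View pics/top0.png

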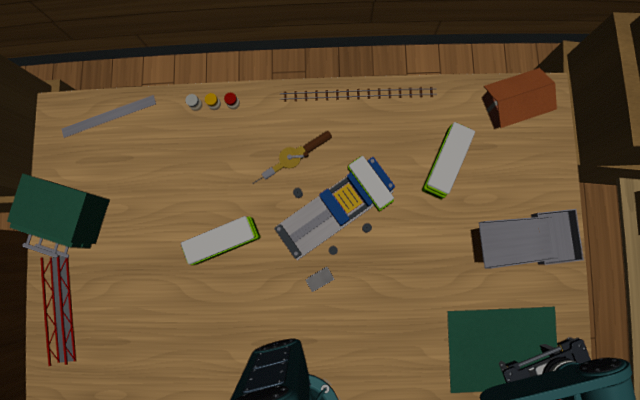

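View pics/side0.png

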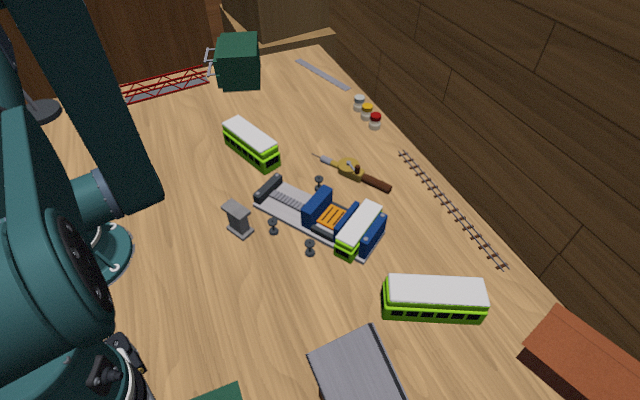

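The top view shows three lime trams. One is at (371,182) in the clamp, one at (448,160) and one at (221,240). The one in the clamp is the shortest and sits between the blue jaws, so it fits the description. The orange paddle is at about (348,199) and the end stop at (288,240). I'll measure and confirm in a crop.

```bash
cat > h.py <<'E'
from plant import *
import cv2, numpy as np
def ray(n,uv):
    p=camera_params(n); T=np.array(p["pose"])
    q=cv2.undistortPoints(np.float64(uv).reshape(-1,1,2),np.array(p["K"]),np.array(p["D"])).reshape(-1,2)
    return T[:3,3],np.c_[q,np.ones(len(q))]@T[:3,:3].T
def plane(n,uv,z):
    o,d=ray(n,uv); return o+d*((z-o[2])/d[:,2])[:,None]
def tri(a,b):
    o1,d1=ray("top",[a]);o2,d2=ray("side",[b]);d1,d2=d1[0],d2[0]
    t=np.linalg.lstsq(np.c_[d1,-d2],o2-o1,rcond=None)[0]
    P,Q=o1+t[0]*d1,o2+t[1]*d2; return (P+Q)/2,np.linalg.norm(P-Q)
def blob(im,lo,hi,box,k=5):
    m=cv2.inRange(cv2.cvtColor(im,cv2.COLOR_BGR2HSV),lo,hi)
    w=np.zeros_like(m);x0,y0,x1,y1=box;w[y0:y1,x0:x1]=m[y0:y1,x0:x1]
    w=cv2.morphologyEx(w,cv2.MORPH_CLOSE,np.ones((k,k)))
    return max(cv2.findContours(w,0,1)[0],key=cv2.contourArea)
E
cat > m.py <<'E'
from h import *
import sys
t,s=grab_frame("top"),grab_frame("side")
R={"top":(250,130,410,280),"side":(240,160,400,270)}
C={}
for n,im in(("top",t),("side",s)):
    for c,lo,hi in(("orange",(12,140,120),(28,255,255)),("blue",(100,120,40),(125,255,255)),):
        k=blob(im,lo,hi,(R[n][0]+(60 if n=="top" else 60),*R[n][1:]) if c=="orange" else R[n]);r=cv2.minAreaRect(k);M=cv2.moments(k)
        C[n,c]=(M["m10"]/M["m00"],M["m01"]/M["m00"]);print(n,c,C[n,c],r)
        if c=="orange" and n=="top": print("corners z.044",plane(n,cv2.boxPoints(r),.044).round(4).tolist())
print("paddle",tri(C["top","orange"],C["side","orange"]))
a=cv2.resize(t[140:270,260:410],None,fx=4,fy=4,interpolation=2);cv2.imwrite("pics/c%s.png"%sys.argv[1],a)
E
python3 m.py 1
```

```text
top orange (347.5666275889019, 197.86322782336848) ((347.5919189453125, 197.75135803222656), (24.262083053588867, 19.336143493652344), 53.97262954711914)
corners z.044 [[0.5819, -0.0992, 0.044], [0.6116, -0.1421, 0.044], [0.5573, -0.1786, 0.044], [0.528, -0.1358, 0.044]]
top blue (334.0008547008547, 206.78846153846155) ((333.9720458984375, 206.72337341308594), (37.67967224121094, 11.600735664367676), 54.865806579589844)
side orange (330.585969738652, 215.81751490142133) ((330.6967468261719, 215.41986083984375), (18.015094757080078, 25.536396026611328), 35.83765411376953)
side blue (315.7163426925846, 205.8322534197264) ((315.27691650390625, 205.94906616210938), (20.22669219970703, 46.400184631347656), 37.30394744873047)
paddle (array([ 0.56704873, -0.13819314,  0.04332135]), np.float64(0.004837708637681116))
```

View pics/c1.png

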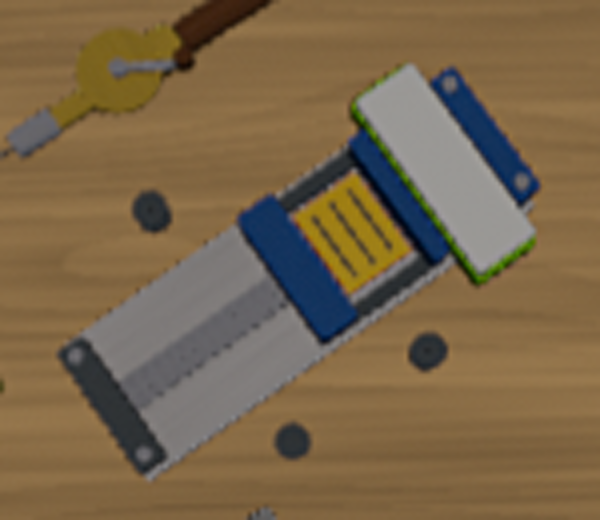

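The crop confirms it: the lime tram at crop (440,175) stands between the blue fixed jaw and the sliding jaw. The orange paddle is at crop (350,232), and the push block face is at its left. The end stop is at crop (112,408). Next I'll work out the bar axis and the moves.

```bash
python3 - <<'E'
from h import *
f=lambda u,v:[260+(u+.5)/4-.5,140+(v+.5)/4-.5]
e=plane("top",[f(112,408)],.044)[0];j=plane("top",[f(487,130)],.076)[0]
a=(e-j)[:2];print("end stop",e,"fixed",j,"len",np.linalg.norm(a));a/=np.linalg.norm(a)
pb=plane("top",[f(298,267)],.081)[0]
pd=plane("top",[[347.58,197.8]],.044)[0];print("axis",a,"paddle",pd,"push block",pb)
for P in(pd,pb):print("along from stop",(P-e)[:2]@a, "lateral",np.cross(a,(P-e)[:2]))
s=observe();R=np.array(s["tcp_rot"])
ac=np.array([-a[1],a[0]]);
for sg in(1,-1):
    y=R[:2,1];t=sg*ac;print("turn",np.degrees(np.arctan2(np.cross(y,t),y@t)))
print(s["tcp_pos"],s["qpos"],np.array([*pd[:2],0.044+.017])-s["tcp_pos"])
for n,uv in(("w1",(297,192)),("w2",(333,250)),("w3",(367,228))):
    P=plane("top",[uv],.046)[0];print(n,P,"al",(P-e)[:2]@a,"lat",np.cross(a,(P-e)[:2]))
E
```

```text
end stop [0.45641663 0.02402731 0.044     ] fixed [ 0.63080693 -0.22891684  0.076     ] len 0.3072339804468746
axis [-0.56761397  0.82329483] paddle [ 0.56946704 -0.13891973  0.044     ] push block [ 0.54327266 -0.10235428  0.081     ]
along from stop -0.19832244626539441 lateral -0.0005828044097282159
along from stop -0.15335000299385623 lateral 0.00022782960442475908
turn -73.91341363649254
turn 106.08658636350748
[ 0.17440389 -0.52129149  0.22175365] [-1.35108431e+00  8.76939131e-02  1.37164952e+00 -1.04804707e-05
  1.68360509e+00 -1.03129970e-01] [ 0.39506315  0.38237176 -0.16075365]
w1 [ 0.58879224 -0.00355119  0.046     ] al -0.09784348196411667 lat -0.0933302139408729
w2 [ 0.43124085 -0.09611619  0.046     ] al -0.08462339669591061 lat 0.08892222426226856
w3 [ 0.48699638 -0.18785839  0.046     ] al -0.1918018972191349 lat 0.09509313664860933<stdin>:7: DeprecationWarning: Arrays of 2-dimensional vectors are deprecated. Use arrays of 3-dimensional vectors instead. (deprecated in NumPy 2.0)
<stdin>:11: DeprecationWarning: Arrays of 2-dimensional vectors are deprecated. Use arrays of 3-dimensional vectors instead. (deprecated in NumPy 2.0)
<stdin>:14: DeprecationWarning: Arrays of 2-dimensional vectors are deprecated. Use arrays of 3-dimensional vectors instead. (deprecated in NumPy 2.0)
```

```bash
python3 -m pendant '[0,2,2,0,0,0,5, 0,3,3,0,0,0,8.2, 0,3,3,0,0,0,8.2, 0,3,3,0,0,0,8.2, 0,3,3,0,0,0,8.2, 0,3,3,0,0,0,8.2, 0,3,3,0,0,0,8.2, 0,3,3,0,0,0,8.2]' 10 && python3 -m pendant '[0,3,3,0,0,0,8.2, 0,3,3,0,0,0,8.2, 0,3,3,0,0,0,8.2, 0,3,3,0,0,0,8.2, 0,3,3,0,0,0,8.2, 0,2,2,0,0,0,2.6, 0,0,0,0,0,0,0, 0,0,0,0,0,0,0]'
cat > w.py <<'E'
from h import *
s=observe();R=np.array(s["tcp_rot"]);p=np.array(s["tcp_pos"])
a=np.array([-.5676,.8233]);l=np.array([-a[1],a[0]])
d=p[:2]-[.5695,-.1389]
y=R[:2,1]
print("t",s["time_s"],"p",p.round(4),"along %.4f lat %.4f tip z %.4f"%(d@a,d@l,p[2]-.017),"yaw err",np.degrees(np.arcsin(y[0]*l[1]-y[1]*l[0])).round(2),y@l,"z",R[:,2].round(4),"F",np.round(s["wrist_force"],1),"q",np.round(s["qpos"],2))
g=np.array([.5695,-.1389])+a*.010-p[:2];print("to +10mm:",g)
E
python3 w.py
```

```text
time_s: 1.0
tcp_pos: [0.4054, -0.2901, 0.2224]
tcp_rot: [[0.152, 0.988, 0.0], [0.988, -0.152, -0.0], [-0.0, 0.0, -1.0]]
wrist_force: [1.0, 0.2, -0.2]
finger_gap: 0.355
grip_force: 0.0
time_s: 1.8
tcp_pos: [0.5743, -0.1213, 0.2219]
tcp_rot: [[-0.567, 0.824, -0.001], [0.824, 0.567, -0.0], [0.001, -0.001, -1.0]]
wrist_force: [-0.2, -0.3, 0.4]
finger_gap: 0.006
grip_force: 0.0
t 1.8 p [ 0.5743 -0.1213  0.2219] along 0.0117 lat -0.0139 tip z 0.2049 yaw err -0.05 -0.9999950809496859 z [-1.4e-03 -2.0e-04 -1.0e+00] F [-0.2 -0.3  0.4] q [-0.3   0.17  1.28 -0.    1.69 -0.91]
to +10mm: [-0.01050137 -0.00932781]
```

```bash
python3 -m pendant '[0,-1.05,-0.95,0,0,0,0, 0,0,0,-4,0,0,0, 0,0,0,-4,0,0,0, 0,0,0,-3,0,0,0, 0,0,0,-2,0,0,0, 0,0,0,-1.5,0,0,0, 0,0,0,0,0,0,0]' && python3 w.py; python3 - <<'E'
from h import *
t,s=grab_frame("top")[130:270,250:410],grab_frame("side")[150:270,240:400]
f=lambda i:cv2.resize(i,(0,0),fx=2.5,fy=2.5)
a,b=f(t),f(s);b=cv2.copyMakeBorder(b,0,a.shape[0]-b.shape[0],0,0,0);cv2.imwrite("pics/d1.png",np.hstack([a,b]))
E
```

```text
time_s: 2.5
tcp_pos: [0.5615, -0.132, 0.0753]
tcp_rot: [[-0.565, 0.825, -0.004], [0.825, 0.565, 0.001], [0.003, -0.003, -1.0]]
wrist_force: [0.1, -0.0, 0.5]
finger_gap: 0.006
grip_force: 0.0
t 2.5 p [ 0.5615 -0.132   0.0753] along 0.0102 lat 0.0027 tip z 0.0583 yaw err -0.21 -0.9999850084300509 z [-0.0044  0.0012 -1.    ] F [ 0.1 -0.   0.5] q [-0.33  0.22  1.51 -0.    1.41 -0.93]
to +10mm: [0.00230775 0.00135012]
```

View pics/d1.png

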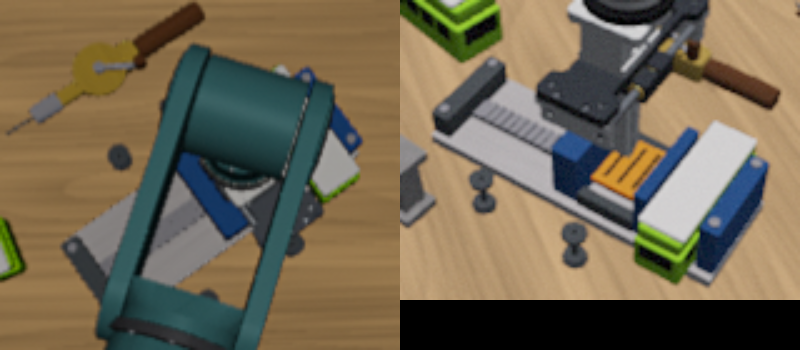

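```bash
python3 - <<'E'
from h import *
p=camera_params("side");T=np.linalg.inv(p["pose"]);s=observe();c=np.array(s["tcp_pos"])
P=np.array([c-[0,0,.017],[.5638,-.1307,.044],[.5695,-.1389,.044]])
u=cv2.projectPoints(P,cv2.Rodrigues(T[:3,:3])[0],T[:3,3],np.array(p["K"]),np.array(p["D"]))[0][:,0]
print(u,(u-[240,150])*2.5+[400,0])
im=grab_frame("side")[175:235,290:370];cv2.imwrite("pics/d2.png",cv2.resize(im,None,fx=8,fy=8,interpolation=2))
print((u-[290,175])*8)
E
```

```text
[[329.5136342  209.24129322]
 [329.07285019 213.67384529]
 [332.65348821 215.37325212]] [[623.78408549 148.10323306]
 [622.68212547 159.18461322]
 [631.63372052 163.43313031]]
[[316.10907358 273.93034578]
 [312.5828015  309.39076229]
 [341.22790566 322.98601698]]
```

View pics/d2.png

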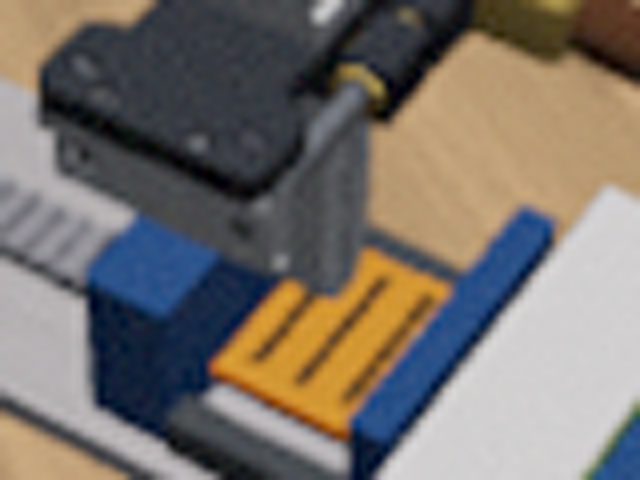

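The enlarged side crop shows the fingertips at (320,280), over the orange paddle and clear of the push block (170,270) and jaw plate (450,320). The dark plate at upper left is the end of the gripper body, well above the clamp. Now I'll press.

```bash
python3 -m pendant '[0,0.2,0.1,-0.4,0,0,0, 0,0,0,-0.5,0,0,0, 0,0,0,-0.4,0,0,0, 0,0,0,-0.3,0,0,0, 0,0,0,0,0,0,0]' && python3 w.py;  python3 -m pendant '[0,0,0,-0.2,0,0,0, 0,0,0,-0.2,0,0,0, 0,0,0,0,0,0,0, 0,0,0,0,0,0,0]' && python3 w.py
```

```text
time_s: 3.15
tcp_pos: [0.5659, -0.1299, 0.0612]
tcp_rot: [[-0.567, 0.824, -0.0], [0.824, 0.567, 0.0], [0.0, -0.0, -1.0]]
wrist_force: [-1.0, 0.1, 2.0]
finger_gap: 0.007
grip_force: 1.0
t 3.15 p [ 0.5659 -0.1299  0.0612] along 0.0094 lat -0.0021 tip z 0.0442 yaw err -0.08 -0.99999541674557 z [-4.e-04  3.e-04 -1.e+00] F [-1.   0.1  2. ] q [-0.32  0.24  1.52  0.    1.38 -0.93]
to +10mm: [-0.0020398  -0.00072674]
time_s: 3.55
tcp_pos: [0.566, -0.13, 0.0579]
tcp_rot: [[-0.566, 0.824, 0.0], [0.824, 0.566, 0.0], [0.0, 0.0, -1.0]]
wrist_force: [-1.8, 1.7, 4.2]
finger_gap: 0.008
grip_force: 2.0
t 3.55 p [ 0.566  -0.13    0.0579] along 0.0093 lat -0.0022 tip z 0.0409 yaw err -0.08 -0.9999951746721666 z [ 3.e-04  2.e-04 -1.e+00] F [-1.8  1.7  4.2] q [-0.32  0.24  1.53  0.    1.37 -0.93]
to +10mm: [-0.00216613 -0.000652  ]
```

```bash
python3 -m pendant '[0,0,0,-0.2,0,0,0, 0,0,0,-0.15,0,0,0, 0,0,0,-0.1,0,0,0, 0,0,0,0,0,0,0, 0,0,0,0,0,0,0]' && python3 w.py
```

```text
time_s: 4.05
tcp_pos: [0.5662, -0.1303, 0.0537]
tcp_rot: [[-0.566, 0.824, 0.001], [0.824, 0.566, -0.0], [-0.001, 0.0, -1.0]]
wrist_force: [-2.9, 1.0, 6.6]
finger_gap: 0.005
grip_force: 3.3
t 4.05 p [ 0.5662 -0.1303  0.0537] along 0.0090 lat -0.0022 tip z 0.0367 yaw err -0.09 -0.9999949986942785 z [ 8.e-04 -4.e-04 -1.e+00] F [-2.9  1.   6.6] q [-0.32  0.25  1.53 -0.    1.36 -0.93]
to +10mm: [-0.00238097 -0.00037609]
```

```bash
python3 -m pendant '[0,0,0,-0.05,0,0,0, 0,-0.28,0.41,0,0,0,0, 0,-0.28,0.41,0,0,0,0, 0,-0.28,0.41,0,0,0,0, 0,-0.28,0.41,0,0,0,0, 0,-0.28,0.41,0,0,0,0, 0,-0.28,0.41,0,0,0,0, 0,0,0,0,0,0,0]' && python3 w.py
```

```text
time_s: 4.85
tcp_pos: [0.5502, -0.1066, 0.0539]
tcp_rot: [[-0.566, 0.824, 0.004], [0.824, 0.566, -0.003], [-0.004, 0.001, -1.0]]
wrist_force: [0.3, -1.3, 5.9]
finger_gap: 0.002
grip_force: 3.2
t 4.85 p [ 0.5502 -0.1066  0.0539] along 0.0375 lat -0.0025 tip z 0.0369 yaw err -0.09 -0.9999942772444027 z [ 0.0035 -0.0028 -1.    ] F [ 0.3 -1.3  5.9] q [-0.29  0.2   1.59 -0.    1.35 -0.89]
to +10mm: [ 0.01358387 -0.02408412]
```

```bash
python3 -m pendant '[0,-0.4,0.57,-0.08,0,0,0, 0,-0.4,0.57,0,0,0,0, 0,-0.4,0.57,0,0,0,0, 0,-0.4,0.57,0,0,0,0, 0,-0.4,0.57,0,0,0,0, 0,-0.4,0.57,0,0,0,0, 0,-0.4,0.57,0,0,0,0, 0,0,0,0,0,0,0]' && python3 w.py
```

```text
time_s: 5.65
tcp_pos: [0.5229, -0.0659, 0.0534]
tcp_rot: [[-0.567, 0.824, 0.005], [0.824, 0.567, -0.002], [-0.004, 0.003, -1.0]]
wrist_force: [0.3, 0.6, 7.5]
finger_gap: 0.006
grip_force: 3.4
t 5.65 p [ 0.5229 -0.0659  0.0534] along 0.0866 lat -0.0030 tip z 0.0364 yaw err -0.07 -0.9999897784131665 z [ 0.0052 -0.0015 -1.    ] F [0.3 0.6 7.5] q [-0.23  0.13  1.67 -0.    1.34 -0.84]
to +10mm: [ 0.04096182 -0.06474079]
```

60 mm to go.

```bash
python3 -m pendant '[0,-0.4,0.57,-0.03,0,0,0, 0,-0.4,0.57,0,0,0,0, 0,-0.4,0.57,0,0,0,0, 0,-0.4,0.57,0,0,0,0, 0,-0.4,0.57,0,0,0,0, 0,-0.4,0.57,0,0,0,0, 0,-0.4,0.57,0,0,0,0, 0,0,0,0,0,0,0]' && python3 w.py
python3 -m pendant '[0,-0.28,0.41,0,0,0,0, 0,-0.17,0.25,0,0,0,0, 0,0,0,0,0,0,0]' && python3 w.py
```

```text
time_s: 6.45
tcp_pos: [0.496, -0.0264, 0.0535]
tcp_rot: [[-0.567, 0.824, 0.008], [0.824, 0.567, -0.002], [-0.006, 0.005, -1.0]]
wrist_force: [1.8, -0.7, 6.2]
finger_gap: 0.004
grip_force: 3.3
t 6.45 p [ 0.496  -0.0264  0.0535] along 0.1344 lat -0.0034 tip z 0.0365 yaw err -0.06 -0.9999819299874585 z [ 0.008  -0.0023 -1.    ] F [ 1.8 -0.7  6.2] q [-0.17  0.06  1.74 -0.    1.33 -0.77]
to +10mm: [ 0.0678252  -0.10429417]
time_s: 6.75
tcp_pos: [0.492, -0.0208, 0.0537]
tcp_rot: [[-0.566, 0.824, 0.009], [0.824, 0.566, -0.004], [-0.008, 0.005, -1.0]]
wrist_force: [3.3, -3.4, 6.1]
finger_gap: 0.006
grip_force: 3.2
t 6.75 p [ 0.492  -0.0208  0.0537] along 0.1412 lat -0.0033 tip z 0.0367 yaw err -0.09 -0.9999822353865 z [ 0.0089 -0.0039 -1.    ] F [ 3.3 -3.4  6.1] q [-0.16  0.05  1.75 -0.    1.33 -0.76]
to +10mm: [ 0.0717836  -0.10990394]
```

```bash
python3 -m pendant '[0,-0.17,0.25,0,0,0,0, 0,-0.17,0.25,0,0,0,0, 0,0,0,0,0,0,0, 0,0,0,0,0,0,0]' && python3 w.py
```

```text
time_s: 7.15
tcp_pos: [0.4917, -0.0203, 0.0539]
tcp_rot: [[-0.565, 0.825, 0.016], [0.825, 0.565, -0.013], [-0.019, 0.006, -1.0]]
wrist_force: [11.2, -13.9, -0.5]
finger_gap: 0.008
grip_force: 13.3
t 7.15 p [ 0.4917 -0.0203  0.0539] along 0.1418 lat -0.0033 tip z 0.0369 yaw err -0.16 -0.9999749333373288 z [ 0.0158 -0.0126 -0.9998] F [ 11.2 -13.9  -0.5] q [-0.15  0.05  1.76 -0.01  1.32 -0.75]
to +10mm: [ 0.07209338 -0.11038263]
```

```bash
python3 - <<'E'
from h import *
a,b=grab_frame("top")[180:265,265:365],grab_frame("side")[160:240,240:340]
a,b=[cv2.resize(i,(400,340),interpolation=2) for i in(a,b)]
cv2.imwrite("pics/e1.png",np.hstack([a,b]))
E
```

```text
(no output)
```

View pics/e1.png

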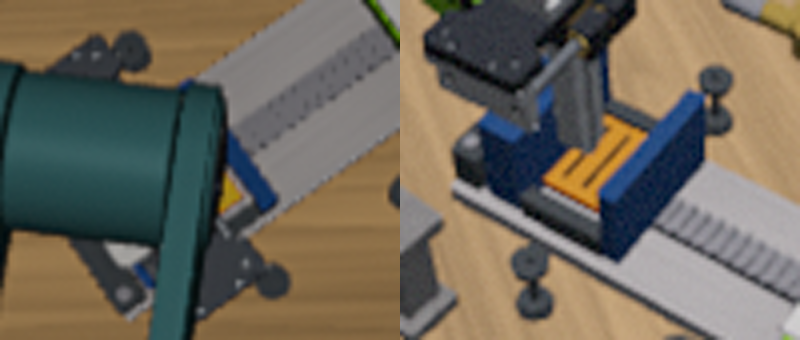

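```bash
python3 - <<'E'
from h import *
a=np.array([-.5676,.8233])
for c in((262,200),(245,165)):
    P=plane("top",[[265+c[0]/4,180+c[1]/4]],.075)[0];print(P,"along",(P[:2]-[.5695,-.1389])@a,"home expects .088")
E
```

```text
[ 0.4825893  -0.09125757  0.075     ] along 0.08855452520289672 home expects .088
[ 0.50562332 -0.08081438  0.075     ] along 0.08407830004031627 home expects .088
```

The jaw hit a hard stop at 18 N. The jaw plate measures +84 to +88 mm along the bar, against 88 mm expected at home, and the side view shows no gap at the end stop. So the jaw is home. I'll ease off the push, then lift straight up.

```bash
python3 -m pendant '[0,0.2,-0.29,0,0,0,0, 0,0,0,0.4,0,0,0, 0,0,0,0.5,0,0,0, 0,0,0,1,0,0,0, 0,0,0,2,0,0,0, 0,0,0,4,0,0,0, 0,0,0,5,0,0,0, 0,0,0,5,0,0,0]' && python3 -m pendant '[0,-3,-4,0,0,0,0, 0,-3,-4,0,0,0,0, 0,-3,-4,0,0,0,0, 0,-2,-4,0,0,0,0, 0,0,-4,0,0,0,0, 0,0,-4,0,0,0,0, 0,0,0,0,0,0,0, 0,0,0,0,0,0,0]' && python3 w.py; python3 - <<'E'
from h import *
a,b=grab_frame("top")[130:290,250:410],grab_frame("side")[150:270,220:400]
a,b=[cv2.resize(i,None,fx=480/i.shape[0]*.8,fy=480/i.shape[0]*.8,interpolation=2) for i in(a,b)]
o=np.hstack([a,b]);o=cv2.resize(o,None,fx=800/o.shape[1],fy=800/o.shape[1]);cv2.imwrite("pics/f1.png",o)
E
```

```text
time_s: 8.05
tcp_pos: [0.4869, -0.0173, 0.2306]
tcp_rot: [[-0.566, 0.824, -0.002], [0.824, 0.566, 0.0], [0.001, -0.001, -1.0]]
wrist_force: [2.1, -0.6, -0.0]
finger_gap: 0.007
grip_force: 0.0
time_s: 8.85
tcp_pos: [0.377, -0.2576, 0.2293]
tcp_rot: [[-0.565, 0.825, -0.001], [0.825, 0.565, 0.001], [0.002, 0.0, -1.0]]
wrist_force: [-0.3, 0.5, -0.7]
finger_gap: 0.004
grip_force: 0.0
t 8.85 p [ 0.377  -0.2576  0.2293] along 0.0116 lat 0.2258 tip z 0.2123 yaw err -0.21 -0.9999898318212685 z [-9.0e-04  1.4e-03 -1.0e+00] F [-0.3  0.5 -0.7] q [-0.72 -0.12  1.56  0.    1.7  -1.32]
to +10mm: [0.18680846 0.12689065]
```

View pics/f1.png

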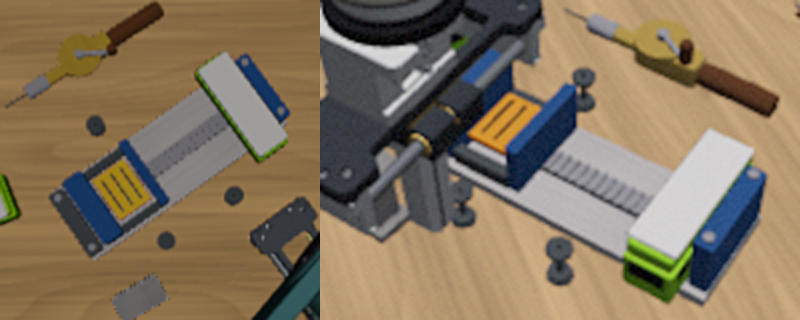

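The top view shows the push block against the end stop at (80,215), with the paddle at (125,192). The tram and the loose items haven't moved. I'll check the paddle's travel, then hand in if it agrees.

```bash
python3 - <<'E'
from h import *
k=blob(grab_frame("top"),(12,140,120),(28,255,255),(295,210,330,245));c=cv2.minAreaRect(k)[0]
P=plane("top",[c],.044)[0];j=(P[:2]-[.5695,-.1389])@[-.5676,.8233];print(c,P,j)
if .116<j<.132: print(sign_off())
E
```

```text
(310.2161865234375, 224.2027130126953) [ 0.50130501 -0.03718798  0.044     ] 0.1224469851052391
the job is handed in; nothing more can be done
None
```

The job is handed in: the jaw is home against the end stop (paddle travel measured at about 122 mm of 125 mm), the gripper is clear so the paddle could spring up, and the tram, wheelsets, pier and drill look undisturbed in the last pictures.

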